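# Hook the chip cutter's return spring onto its post with the spring puller

## Robot

A 6-joint arm with a two-finger parallel gripper is mounted at the origin on a cart in front of the work surface, level with it; the furniture and walls round the work are solid. World frame = base frame: x ahead of the robot, y to its left, z up, the work surface at z = 0. Lengths are in m, angles in rad, forces in N, time in s.
With the tool pointing down it reaches from about 0.35 to 0.775 m from the base axis. Payload 5.5 kg.
Tool frame: the origin (TCP) lies at the very end of the fingers, on their centre line; the grasp point (between the pads) lies env.pinch_z behind it (env.pinch_z is the distance from the TCP to the grasp point, in m); z points along the fingers, y is the line along which they close (so a half turn about z gives the same grasp; the last joint's range is limited). The gripper opens to 85 mm and grips with 20 to 120 N. Pads are 22 mm wide; open, the fingers measure 114 mm over their backs; the gripper's body (76 mm by 85 mm) begins 54 mm behind the grasp point. The pads swing forward as they close: fully open they stand 13 mm farther back than shut.
Start: joints at [-1.413, 0.313, 0.046, 1.304, 0, 1.431], TCP at [0.169, -0.55, 0.194] pointing down, gripper open.
Joint ranges: [-2.76, 2.76], [-0.86, 1.69], [-1.03, 1.26], [-2.2, 2.34], [-1.47, 1.5], [-3.14, 3.14]. Speed limits (rad/s): [2.57, 2.57, 3.14, 3.14, 3.14, 3.14].

## Interface

Orientations are given as a unit quaternion [w, x, y, z].
In Python, from workcell import env, eyes gives the robot as it stands.
- The arm moves only by the shell command python3 -m jog 'ROWS' [FORCE]. ROWS is JSON, one flat list of numbers, 7 for each row, row after row: the shift along the world's x, y, z as a fraction of full scale, then the turn, a rotation vector about the world's x, y, z as a fraction of full scale, then the opening, from -1 (shut) to 1 (fully open), so that 0 is half open. A call has 1 to 12 rows; each row is the pose to reach, as a shift and turn from the pose commanded when the call began, turning the shorter way round; what a row does not reach only later rows make up. Full scale, the value 1, is 20 cm for a shift and pi rad for a turn. A row lasts 1/12 s, in which the tool goes at most 41.7 mm and 7.16 degrees, less where a joint would pass 70% of its speed; a pose out of reach is approached as far as the arm can. A call with a number of a shift or a turn outside -1 to 1 is refused whole. A call with a gripper value outside its range is refused whole. The fingers move at their own pace and stop on an object; FORCE is the grip in N (left out, the last holds). Time passes only in rows, so rows that repeat a pose let the fingers close. It gives the time, the measured TCP pose, the force, the opening and the grip force at its end, in the units of the state.
- env.get_state(): the state, without advancing time (a new reading comes with each control period).
- eyes.read_camera(name): name is "scene" or "side" or "wrist"; returns (picture, depth): 384x512x3 uint8, red, green, blue; 384x512 float32, m along the optical axis (not along the pixel's ray), 0 where there is no reading.
- eyes.calibration(name): a dict with "fx", "fy", "cx", "cy" (pixels), "R" (3x3) and "t" (3): a world point X has camera coordinates R X + t; the wrist camera has in their place "tool_from_camera" (4x4, takes a point from camera to tool coordinates, whose origin is the TCP and whose axes are the flange's). Camera axes: x right, y down, z forward; pixel columns grow to the right and rows downward; lengths in m; the calibration is good to about 2 mm. The wrist camera is an equidistant fisheye: a pixel r from the principal point sees the ray r / f radians off the axis. A picture is of the moment at which its call begins: read the wrist's pose just before it. calibration takes no time and is no camera call.
- env.hand_in(): hands the job in; it is judged then, once.
The state is a dict: "clock": time; "joint_pos": joint angles; "qvel": joint speeds; "tau": joint torques, N m; "tcp_pos": TCP position; "orientation": TCP orientation; "wrist_force": force on the tool from outside, world axes, zero at the start; "ft_torque": the same for the moment, N m; "finger_gap": finger opening in m; "grip_force": force on a finger pad.
Only numpy, scipy, OpenCV 4.12 (cv2) and the standard library are available. Lean on these libraries where they do the work, as an engineer would, in place of code of your own. Each camera call takes 0.05 s, during which the arm holds its last target. There are 200 camera calls.

## Task

The return spring of the chip cutter has come off its anchor post: hook it back on with the spring puller. Lift the puller out of its wooden tray by the steel shaft, stand it upright on the worktop and let go, then take it by its wooden handle, put its prong into the eye at the spring's end, stretch the spring and let its hook settle on the post. Finally stand the puller on the worktop well clear of the cutter, touch the spring only with the puller, and do not knock the other things about.

Things in the scene. Friction and masses are not known exactly. Their poses are not given: they have to be found in the camera images.
- cutter: chip cutter fixed to the worktop: aluminium base plate 257 x 100 x 12 mm (x = -145 to +112 mm), blade grid 96 mm high at its -x end, white pusher plate 78 mm high at x = -82 mm. Origin: on the base's underside, z up; +x is the direction of the pull, from pusher to anchor post and beyond. The spring's pivot pin is at x = -55 mm, y = 0; the spring lies level, its centre 30 mm above the worktop
- post_top (a point): top centre of the steel anchor post, 10 mm in diameter, standing on the base plate at x = +85 mm, y = 0 of the cutter, 140 mm from the pivot pin; its top is 42 to 45 mm above the worktop (a collar 18 mm wide at its foot reaches 18 mm)
- spring_eye (a point): centre of the pulling eye at the very end of the spring: a level ring of 5 mm wire, opening 16 mm, outside 26 mm, 30 mm above the worktop (wire from 27.5 to 32.5 mm), free below it down to the base plate at 12 mm. x points along the spring from pivot to eye. At rest it is 123 mm from the pivot pin, plus spring_stretch when stretched. The hook lies between coil and eye
- hook_seat (a point): where the post's centre lies in the seated hook, 18 mm nearer the pivot than the eye's centre; x along the spring. The hook is a level U of 5 mm wire, 19 mm wide inside, open towards the pivot: long arm on the -y side, crossbar next to the eye, free lip on the +y side ending 22.5 mm nearer the pivot than the eye's centre: bring the lip from the -y side round the post's far side, then ease back
- spring_swing (a joint): angle of the spring about its vertical pivot pin, rad: 0 = pointing from the pivot straight at the post, positive = swung to the cutter's -y side (towards the front edge of the worktop); -0.15 to 0.80, slight friction, stays where it is left. It starts on the positive side
- spring_stretch (a joint): stretch of the spring, m: 0 at rest, 0.035 when the hook is seated on the post, at least 0.047 for the lip to pass the post's far side; above 0.058 the hook's root meets the post instead; stop at 0.065. Pull 2.2 N to begin, plus 220 N per metre: about 10 N seated, 13 N at 0.050
- tray: fixed wooden tool tray: a stall 96 mm long (x), 54 mm wide, walls 74 mm high and 6 mm thick at both sides and the -x end, floor 12 mm thick, open at the +x end but for a sill up to 19 mm. Origin: centre of its underside. The puller's handle stands in it, out of a gripper's reach; the shaft sticks out of the +x end
- puller_center (a point): spring puller, loose, 0.15 kg: centre of its dark wooden handle, 76 long (x) x 30 wide (y) x 46 mm high (z), which stands on its flat underside; x points to the prong, z up. A steel shaft 12 x 12 mm runs from the handle along +x to x = 104 mm, its axis 15 mm above this point; at x = 98 mm a round prong 8 mm thick points down from it, 28 mm long, its tip 19 mm below this point
- puller_grip (a point): middle of the free part of the puller's steel shaft, on its axis: 68 mm ahead of the handle's centre, 15 mm above it; 12 mm wide across y
- puller_prong (a point): centre of the prong's lower tip, 98 mm ahead of the handle's centre and 19 mm below it
- puller_shaft: the steel shaft and prong of the puller as one part; its frame is that of the puller: origin under the handle's centre on its underside, x towards the prong
- kitchen_timer: bystander: round kitchen timer, red over white, 62 mm wide, 50 mm high
- spice_jar: bystander: spice jar with a red cap, 45 mm wide, 106 mm high

How it is judged:
By the outcome, as a careful person would: the job done as asked, in the order asked, and still so for the second after the job is handed in, with the robot touching nothing.
It also fails if it takes over 59 s, if anything falls off the work surface, if the arm or the gripper's body presses on something with over 40 N, if the wrist force passes 120 N, or if a joint passes its speed limit or range.

## Working session

There is one attempt and no reset: what is moved stays moved. The work goes in short steps, Python scripts to look and compute and a shell command to move; the robot and the scene stay as the last step left them, time stands still between calls to the robot, and variables do not carry over. Pictures are saved under pics/ and viewed, at most 10 in all, crops included, and the job is handed in when it is done.

```bash
mkdir -p pics; ls
python3 - <<'E'
from workcell import env, eyes
import cv2,numpy as np
for n in("scene","side"):
    p,d=eyes.read_camera(n); cv2.imwrite(f"pics/{n}0.png",p[:,:,::-1]); np.savez(f"{n}0.npz",p=p,d=d)
    c=eyes.calibration(n); print(n,{k:np.round(v,3).tolist() for k,v in c.items()})
s=env.get_state();print(s,env.pinch_z)
E
```

```text
pics
scene {'fx': 462.64, 'fy': 462.64, 'cx': 260.042, 'cy': 189.717, 'R': [[-0.867, -0.498, -0.013], [-0.384, 0.685, -0.619], [0.318, -0.532, -0.785]], 't': [0.521, 0.09, 1.269]}
side {'fx': 415.393, 'fy': 415.393, 'cx': 258.473, 'cy': 190.855, 'R': [[-0.81, -0.587, 0.025], [-0.268, 0.331, -0.905], [0.522, -0.739, -0.425]], 't': [0.534, 0.112, 0.915]}
{'clock': 0.1, 'joint_pos': array([-1.41263717e+00,  3.13935456e-01,  4.51161749e-02,  1.30360177e+00,
       -8.80184957e-06,  1.43120528e+00]), 'qvel': array([-0.00035403, -0.00207848,  0.00436425,  0.00047412, -0.00098734,
        0.00042355]), 'tau': array([ 2.71560151e-03, -4.81727242e+01,  2.99242562e+01,  1.27678982e-02,
        4.14682603e-06, -9.65969576e-06]), 'tcp_pos': array([ 0.16860044, -0.54919845,  0.19330196]), 'orientation': array([-8.12283965e-04,  9.88938228e-01,  1.48325724e-01, -1.19426190e-05]), 'wrist_force': array([ 0.11081987,  0.43493319, -0.43889112]), 'ft_torque': array([-0.01067112, -0.0351254 , -0.02495152]), 'grip_force': 0.0, 'finger_gap': 0.08563541300599149} 0.0187
```

View pics/scene0.png

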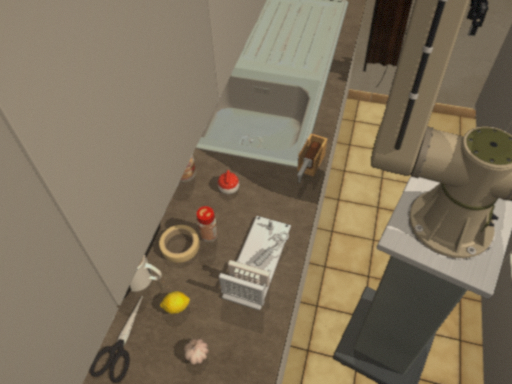

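View pics/side0.png

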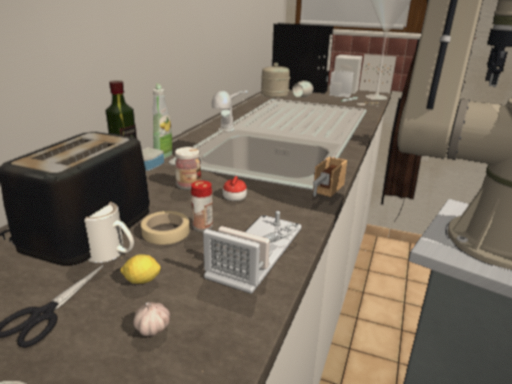

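The scene view shows the tray at (312,155), the cutter at (258,260), the timer at (229,183) and the jar at (206,222). Next I'll enlarge it.

```bash
cat > h.py <<'E'
from workcell import env, eyes
import cv2,numpy as np
from scipy.spatial.transform import Rotation as Ro
def ray(n,u,v,st=None):
    c=eyes.calibration(n)
    if n!="wrist":
        R,t=np.array(c["R"]),np.array(c["t"]); d=np.array([(u-c["cx"])/c["fx"],(v-c["cy"])/c["fy"],1])
        return -R.T@t, R.T@d
    st=st or env.get_state()
    x,y=(u-c["cx"])/c["fx"],(v-c["cy"])/c["fy"]; r=np.hypot(x,y)+1e-12
    d=np.array([np.sin(r)*x/r,np.sin(r)*y/r,np.cos(r)]); T=np.array(c["tool_from_camera"])
    q=st["orientation"]; R=Ro.from_quat([q[1],q[2],q[3],q[0]]).as_matrix()
    return R@T[:3,3]+np.array(st["tcp_pos"]), R@T[:3,:3]@d
def onz(n,u,v,z,st=None):
    o,d=ray(n,u,v,st); return o+d*(z-o[2])/d[2]
def proj(n,X,st=None):
    c=eyes.calibration(n); X=np.array(X,float)
    if n!="wrist":
        p=np.array(c["R"])@X+c["t"]; return c["cx"]+c["fx"]*p[0]/p[2],c["cy"]+c["fy"]*p[1]/p[2]
    q=st["orientation"]; R=Ro.from_quat([q[1],q[2],q[3],q[0]]).as_matrix(); T=np.array(c["tool_from_camera"])
    p=T[:3,:3].T@(R.T@(X-st["tcp_pos"])-T[:3,3]); th=np.arctan2(np.hypot(p[0],p[1]),p[2]); r=np.hypot(p[0],p[1])+1e-12
    return c["cx"]+c["fx"]*th*p[0]/r,c["cy"]+c["fy"]*th*p[1]/r
def snap(f):
    import pickle
    st=env.get_state(); p,d=eyes.read_camera("wrist"); pickle.dump((st,p,d),open(f+".pkl","wb"))
    cv2.imwrite(f"pics/{f}.png",p[:,:,::-1]); return st,p,d
E
python3 - <<'E'
from h import *
p=np.load("scene0.npz")["p"][:,:,::-1]
a=cv2.resize(p[125:215,265:355],None,fx=5,fy=5,interpolation=cv2.INTER_CUBIC)[:, :395]
b=cv2.resize(p[210:320,215:296],None,fx=5,fy=5,interpolation=cv2.INTER_CUBIC)
out=np.zeros((550,800,3),np.uint8); out[:450,:395]=a; out[:550,395:800]=b
cv2.imwrite("pics/crop.png",out)
for nm,u,v,z in [("timer",229,180,.045),("jar",206,214,.106),("traytop",314,145,.074),("cut",258,260,.012),("edge",310,240,0)]: print(nm,onz("scene",u,v,z).round(3))
c=eyes.calibration("wrist");print({k:np.round(v,3).tolist() for k,v in c.items()})
E
```

```text
timer [0.587 0.199 0.045]
jar [0.548 0.362 0.106]
traytop [ 0.426 -0.016  0.074]
cut [0.396 0.366 0.012]
edge [0.309 0.239 0.   ]
{'fx': 297.319, 'fy': 297.319, 'cx': 257.487, 'cy': 193.556, 'tool_from_camera': [[-0.0, -0.953, -0.302, 0.077], [1.0, -0.0, 0.0, 0.0], [-0.0, -0.302, 0.953, -0.179], [0.0, 0.0, 0.0, 1.0]]}
```

View pics/crop.png

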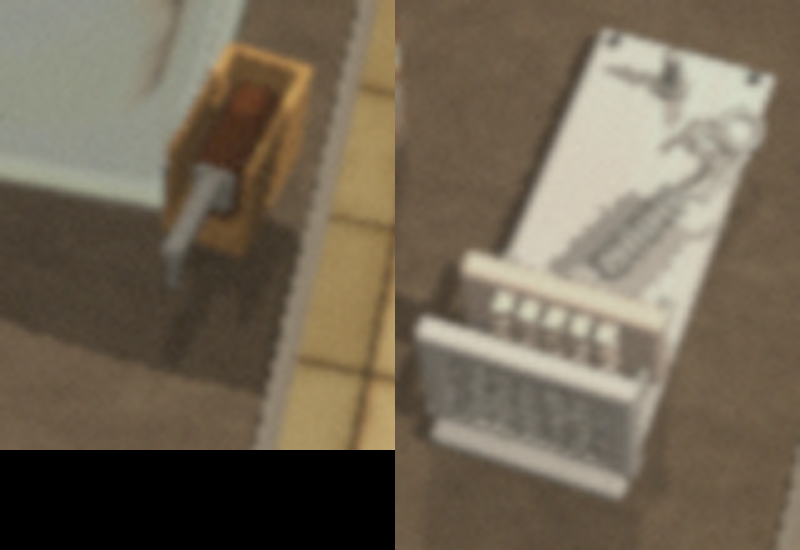

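The crop shows the puller shaft running from about (307,160) to (299,176), and the cutter's corners at (257,216), (291,225), (261,309) and (223,296). The eye is near (288,236).

```bash
python3 - <<'E'
from h import *
P=lambda u,v,z:print((u,v),onz("scene",u,v,z).round(3))
for u,v in[(257,216),(291,225),(261,309)]:P(u,v,.012)
print("eye");P(288.5,236,.03)
print("post");P(269.5,223,.044)
print("shaft");P(307,160,.056);P(300,173,.056)
print("traytop");P(312,134,.074);P(327,138.5,.074);P(316,125+165/5,.074)
E
python3 -m jog '[0.2,0.3,0.2,0,0,0,1, 0.4,0.6,0.4,0,0,0,1, 0.6,1,0.5,0,0,0,1,0.8,1,0.5,0,0,0,1,0.8,1,0.5,0,0,0,1,0.8,1,0.5,0,0,0,1]'
python3 -m jog '[0.2,0.3,0,0,0,0,1, 0.3,0.6,0,0,0,0,1, 0.4,1,0,0,0,0,1,0.4,1,0,0,0,0,1,0.4,1,0,0,0,0,1,0.4,1,0,0,0,0,1,0.4,1,0,0,0,0,1]'
```

```text
(257, 216) [0.468 0.248 0.012]
(291, 225) [0.372 0.228 0.012]
(261, 309) [0.323 0.478 0.012]
eye
(288.5, 236) [0.357 0.273 0.03 ]
post
(269.5, 223) [0.416 0.27  0.044]
shaft
(307, 160) [0.424 0.031 0.056]
(300, 173) [0.42  0.085 0.056]
traytop
(312, 134) [ 0.451 -0.054  0.074]
(327, 138.5) [ 0.404 -0.059  0.074]
(316, 158.0) [0.399 0.027 0.074]
clock: 0.6
tcp_pos: [0.3113, -0.3669, 0.2865]
orientation: [-0.0, 0.989, 0.148, 0.0]
wrist_force: [0.6, -1.3, 0.7]
finger_gap: 0.0853
grip_force: 0.0
clock: 1.18
tcp_pos: [0.3911, -0.166, 0.2861]
orientation: [-0.0, 0.989, 0.151, 0.0]
wrist_force: [0.0, -0.2, -0.7]
finger_gap: 0.0856
grip_force: 0.0
```

```bash
python3 -m jog '[0.05,0.1,0,0,0,0.04,1,0.1,0.2,0,0,0,0.08,1,0.15,0.3,0,0,0,0.12,1,0.15,0.4,0,0,0,0.16,1,0.15,0.5,0,0,0,0.2,1,0.15,0.6,0,0,0,0.24,1,0.15,0.7,0,0,0,0.28,1,0.15,0.8,0,0,0,0.32,1,0.15,0.9,0,0,0,0.36,1,0.15,0.95,0,0,0,0.4,1,0.15,1,0,0,0,0.422,1,0.15,1,0,0,0,0.422,1]'
python3 - <<'E'
from h import *
st,p,d=snap("w1"); print(st["tcp_pos"],st["orientation"],st["joint_pos"])
E
```

```text
clock: 2.18
tcp_pos: [0.4209, 0.0313, 0.2857]
orientation: [-0.0, 0.687, 0.726, -0.0]
wrist_force: [0.3, -0.2, -0.4]
finger_gap: 0.0856
grip_force: 0.0
[0.42092194 0.03133704 0.28573635] [-1.81111423e-04  6.87439813e-01  7.26241317e-01 -1.46085194e-04] [-1.16362428e-01  3.03685762e-03 -1.03020002e-01  1.46520452e+00
 -1.72888396e-05  1.39955340e+00]
```

View pics/w1.png

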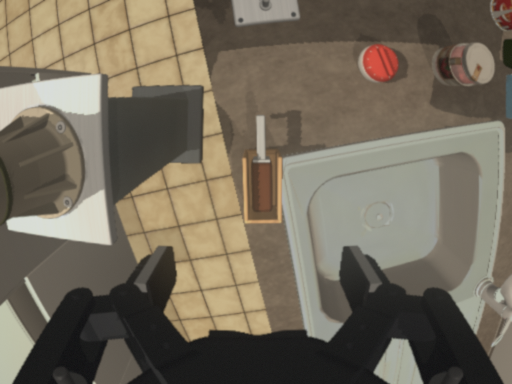

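The wrist view shows the shaft from (260,116) to (261,158), the handle below it and the tray around it.

Run:
```python
from h import *
import pickle
st,p,d=pickle.load(open("w1.pkl","rb"))
g=p.astype(int).mean(2)
for v in (108,112,114,116,118,125,135,145,152,156,160,164): print(v,g[v,250:273].astype(int), )
m=np.zeros_like(g,bool); m[116:152,252:270]=g[116:152,252:270]>150
P=[]
for v in range(118,152,3):
    us=np.where(m[v])[0]; 
    if len(us): X=onz("wrist",us.mean(),v,.056,st); P.append(X[:2]); print(v,us.min(),us.max(),X[:2].round(4),round(float(d[v,int(us.mean())]),3))
P=np.array(P); k=np.polyfit(P[:,1],P[:,0],1); print("slope",k, "yaw",90-np.degrees(np.arctan(k[0])))
```

```text
108 [ 96  97  95  96  97  97  97 100 106 107 105 105 104 103 102 102 102 102
 102 104 104 104 104]
112 [ 93  93  92  92  92  93  97  99 100 101 103 105 106 104 104 102 102 101
 101 100  99  99  98]
114 [ 95  94  93  93  93  97 102 106 107 109 109 110 110 109 105 101 100  99
  99  98  94  87  80]
116 [ 95  95  94  94  96 111 136 158 163 163 164 166 164 154 126 104 100 101
 100  95  84  76  74]
118 [ 95  94  94  93  95 111 146 174 179 179 179 181 179 167 134 103  98  98
  98  99  95  88  85]
125 [ 96  95  94  94  94 100 130 168 179 179 179 181 179 168 137 102  94  96
 100 102 103 103 104]
135 [ 94  93  92  92  91  94 121 170 181 179 180 182 180 171 142 104  92  91
  92  93  95  98 101]
145 [ 90  88  88  89  90  91 119 167 180 179 178 180 180 175 153 115  96  95
  93  91  91  92  91]
152 [ 93  92  92  93  91  93 114 156 174 178 178 179 180 175 157 118  95  91
  92  91  92  92  92]
156 [ 96  96  96  96  94  92  94 103 128 153 163 175 179 176 160 121  96  91
  92  96 103 104 102]
160 [ 94  86  84 110 119 120 120 124 140 159 167 170 172 170 169 166 168 169
 168 152 107  97 101]
164 [90 70 59 59 61 61 63 63 67 73 77 77 76 77 76 76 77 77 75 72 67 74 94]
118 257 263 [0.4215 0.0868] 0.396
121 257 263 [0.4217 0.0827] 0.398
124 257 263 [0.422  0.0786] 0.399
127 257 263 [0.4222 0.0744] 0.402
130 257 263 [0.4224 0.0703] 0.403
133 257 263 [0.4227 0.0661] 0.403
136 257 263 [0.4229 0.062 ] 0.404
139 257 263 [0.4231 0.0578] 0.405
142 257 264 [0.4241 0.0536] 0.406
145 257 264 [0.4243 0.0494] 0.408
148 257 264 [0.4245 0.0452] 0.409
151 257 264 [0.4248 0.041 ] 0.411
slope [-0.0750247   0.42781093] yaw 94.29056072241906
```

```bash
python3 -m jog '[0.013,0.123,-0.2,0,0,0.006,1,0.013,0.123,-0.4,0,0,0.006,1,0.013,0.123,-0.6,0,0,0.006,1,0.013,0.123,-0.8,0,0,0.006,1,0.013,0.123,-1,0,0,0.006,1,0.013,0.123,-1,0,0,0.006,0]'
python3 -m jog '[0,0,-0.15,0,0,0,0,0,0,-0.27,0,0,0,0,0,0,-0.27,0,0,0,0,0,0,-0.27,0,0,0,-1,0,0,-0.27,0,0,0,-1,0,0,-0.27,0,0,0,-1,0,0,-0.27,0,0,0,-1,0,0,-0.27,0,0,0,-1]' 90
```

```text
clock: 2.73
tcp_pos: [0.4168, 0.0549, 0.079]
orientation: [-0.005, 0.683, 0.731, -0.004]
wrist_force: [-0.9, -0.8, -0.8]
finger_gap: 0.0757
grip_force: 0.0
clock: 3.4
tcp_pos: [0.4245, 0.0559, 0.0334]
orientation: [0.001, 0.681, 0.732, 0.001]
wrist_force: [0.2, 0.5, 0.4]
finger_gap: 0.0001
grip_force: 0.0
```

Run:
```python
from h import *
st,p,d=snap("w2"); print(st["tcp_pos"],st["finger_gap"],st["grip_force"])
c=eyes.calibration("wrist"); print(proj("wrist",st["tcp_pos"],st), d[150:384:15,257].round(3))
```

```text
[0.42452398 0.05587214 0.03335217] 6.34911754697672e-05 0.0
(np.float64(257.15895249308625), np.float64(223.13505434487564)) [0.214 0.217 0.162 0.166 0.169 0.169 0.146 0.131 0.12  0.123 0.124 0.189
 0.193 0.081 0.073 0.068]
```

View pics/w2.png

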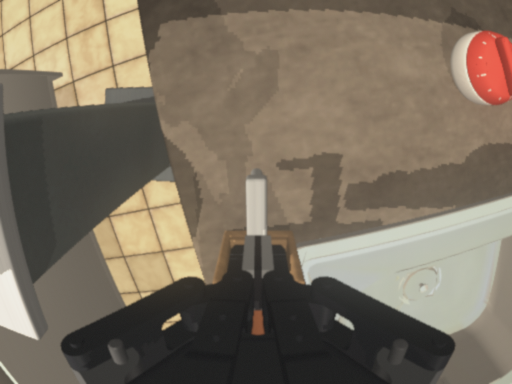

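Run:
```python
from h import *
import pickle
for f,L in (("w2",[(257,180),(257,210),(257,225),(250,240),(250,255),(257,318),(240,250)]),("w1",[(260,120),(260,145),(261,190),(260,100)])):
    st,p,d=pickle.load(open(f+".pkl","rb"))
    c=eyes.calibration("wrist");T=np.array(c["tool_from_camera"])
    for u,v in L:
        o,dr=ray("wrist",u,v,st); q=st["orientation"]
        R=Ro.from_quat([q[1],q[2],q[3],q[0]]).as_matrix()
        ax=R@T[:3,2]; print(f,u,v,(o+dr*d[v,u]/(dr@ax)).round(4))
```

```text
w2 257 180 [0.4219 0.0909 0.0555]
w2 257 210 [0.4232 0.0728 0.0539]
w2 257 225 [0.4238 0.0646 0.0565]
w2 250 240 [0.4201 0.0659 0.0787]
w2 250 255 [0.4204 0.0662 0.0946]
w2 257 318 [ 0.4286 -0.0043  0.0574]
w2 240 250 [0.4155 0.0619 0.0826]
w1 260 120 [0.4217 0.084  0.0546]
w1 260 145 [0.4236 0.0494 0.0558]
w1 261 190 [ 0.4287 -0.0147  0.0586]
w1 260 100 [ 0.4205  0.112  -0.0014]
```

```bash
python3 -m jog '[0,0,0,0,0,0,-1,0,0,0,0,0,0,-1]'
python3 - <<'E'
from h import *
p,d=eyes.read_camera("side"); st,w,_=snap("w3")
u,v=map(int,proj("side",[.423,.056,.06])); print(u,v)
a=cv2.resize(p[v-50:v+40,u-45:u+45],(500,500),interpolation=cv2.INTER_CUBIC)
b=cv2.resize(w[170:290,215:300],(300,424),interpolation=cv2.INTER_CUBIC)
o=np.zeros((500,800,3),np.uint8); o[:,:500]=a; o[:424,500:]=b
cv2.imwrite("pics/s3.png",o[:,:,::-1])
E
```

```text
clock: 3.62
tcp_pos: [0.4235, 0.056, 0.0323]
orientation: [0.0, 0.681, 0.732, 0.0]
wrist_force: [1.0, -0.3, 0.9]
finger_gap: -0.0001
grip_force: 0.0
320 176
```

View pics/s3.png

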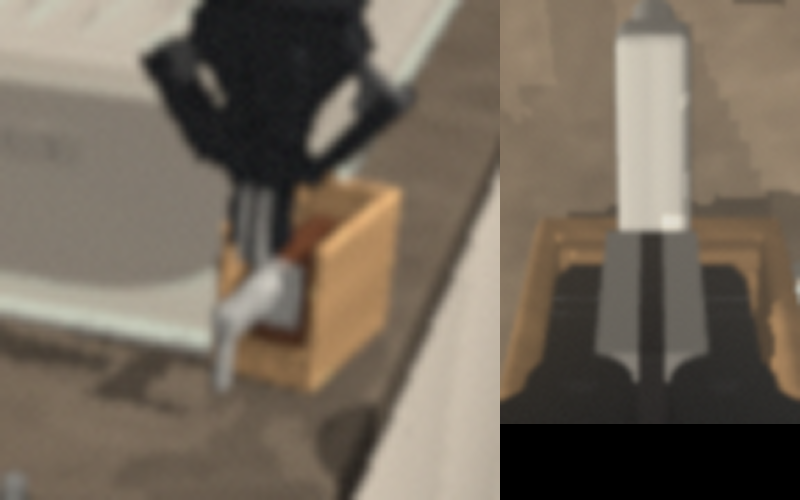

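The crop shows the shut fingers ending just above the shaft, in the wrist crop at row 236. The tips seem to sit higher than the reported TCP, so I'll measure the finger tips in the tool frame from depth.

Run:
```python
from h import *
import pickle
c=eyes.calibration("wrist");T=np.array(c["tool_from_camera"])
def tool(f,u,v,d):
    x,y=(u-c["cx"])/c["fx"],(v-c["cy"])/c["fy"]; r=np.hypot(x,y)
    q=np.array([np.sin(r)*x/r,np.sin(r)*y/r,np.cos(r)]); q=q/q[2]*d[v,u]; return (T[:3,:3]@q+T[:3,3]).round(4)
for f,L in (("w1",[(155,249),(160,252),(165,250),(165,265),(345,250),(355,252)]),("w3",[(250,v) for v in range(226,262,3)]+[(268,238),(268,250)])):
    st,p,d=pickle.load(open(f+".pkl","rb"))
    for u,v in L: print(f,u,v,tool(f,u,v,d),p[v,u])
print(proj("side",[.4235,.056,.032]),proj("side",[.4235,.056,.075]))
print(env.pinch_z, env.get_state()["joint_pos"])
```

```text
w1 155 249 [-0.6948 -0.5723  1.2297] [132 118  92]
w1 160 252 [ 0.011  -0.0454 -0.0611] [93 87 79]
w1 165 250 [ 0.0107 -0.0437 -0.0584] [67 62 53]
w1 165 265 [ 0.0063 -0.0425 -0.065 ] [51 46 37]
w1 345 250 [ 0.0092  0.0426 -0.0555] [54 55 51]
w1 355 252 [ 0.01    0.0465 -0.0594] [91 89 83]
w3 250 226 [ 0.0078 -0.0041 -0.0222] [209 201 186]
w3 250 229 [ 0.006  -0.0041 -0.0226] [209 202 187]
w3 250 232 [ 0.004  -0.0041 -0.0223] [209 201 185]
w3 250 235 [ 0.0019 -0.0042 -0.0219] [150 145 134]
w3 250 238 [ 0.0107 -0.0036 -0.0438] [108 103  95]
w3 250 241 [ 0.0107 -0.0035 -0.0472] [108 103  95]
w3 250 244 [ 0.0097 -0.0035 -0.0486] [106 102  94]
w3 250 247 [ 0.011  -0.0033 -0.0542] [107 102  95]
w3 250 250 [ 0.0111 -0.0033 -0.0573] [106 102  94]
w3 250 253 [ 0.0108 -0.0032 -0.0597] [105 102  94]
w3 250 256 [ 0.0112 -0.0031 -0.0632] [106 102  94]
w3 250 259 [ 0.0103 -0.0031 -0.0643] [105 101  93]
w3 268 238 [ 0.0105  0.0055 -0.0436] [108 103  96]
w3 268 250 [ 0.0112  0.0051 -0.0575] [105 101  94]
(np.float64(319.39797723966467), np.float64(186.36003494465194)) (np.float64(320.86380450770525), np.float64(171.0858310420393))
0.0187 [-5.68845820e-02  1.54501661e-01 -5.86785003e-01  8.29344162e-01
  9.62030293e-06  1.44214772e+00]
```

The true finger tips lie about 42 mm behind the reported TCP, at tool z of -0.042 when shut and -0.055 when open. The side view agrees. From here I'll put the grasp point at tool z of -0.061, which means going 42 mm lower.

```bash
python3 -m jog '[0,0,0,0,0,0,0,0,0,0,0,0,0,0,0,0,0,0,0,0,0,0,0,-0.1,0,0,0,0,0,0,-0.21,0,0,0,0,0,0,-0.21,0,0,0,0,0,0,-0.21,0,0,0,-1,0,0,-0.21,0,0,0,-1,0,0,-0.21,0,0,0,-1,0,0,-0.21,0,0,0,-1,0,0,-0.21,0,0,0,-1]' 90
```

```text
clock: 4.63
tcp_pos: [0.4243, 0.056, -0.009]
orientation: [0.001, 0.681, 0.732, 0.001]
wrist_force: [-1.0, -0.1, 3.5]
finger_gap: 0.0104
grip_force: 87.8
```

```bash
python3 -m jog '[0,0,0.05,0,0,0,-1,0,0,0.12,0,0,0,-1,0,0,0.2,0,0,0,-1,0,0,0.3,0,0,0,-1,0,0,0.4,0,0,0,-1,0,0,0.45,0,0,0,-1,0,0.08,0.45,0,0,0,-1,0,0.2,0.45,0,0,0,-1,0,0.32,0.45,0,0,0,-1,0,0.44,0.45,0,0,0,-1,0,0.55,0.45,0,0,0,-1,0,0.55,0.45,0,0,0,-1]'
python3 - <<'E'
from h import *
st,w,d=snap("w4"); p,_=eyes.read_camera("side")
o=np.zeros((384,800,3),np.uint8); o[:,:400]=w[:,60:460]; u,v=map(int,proj("side",[.42,.12,.1]))
o[:,400:]=cv2.resize(p[max(0,v-60):max(0,v-60)+115,u-60:u+60],(400,384),interpolation=cv2.INTER_CUBIC)
cv2.imwrite("pics/s4.png",o[:,:,::-1]); print(st["tcp_pos"],st["finger_gap"],st["wrist_force"])
E
```

```text
clock: 5.63
tcp_pos: [0.4234, 0.169, 0.0803]
orientation: [-0.0, 0.68, 0.733, 0.001]
wrist_force: [0.5, 0.1, -1.9]
finger_gap: 0.0102
grip_force: 87.8
[0.42341201 0.16896199 0.08034259] 0.010201732942692363 [ 0.45802347  0.06223549 -1.93513804]
```

View pics/s4.png

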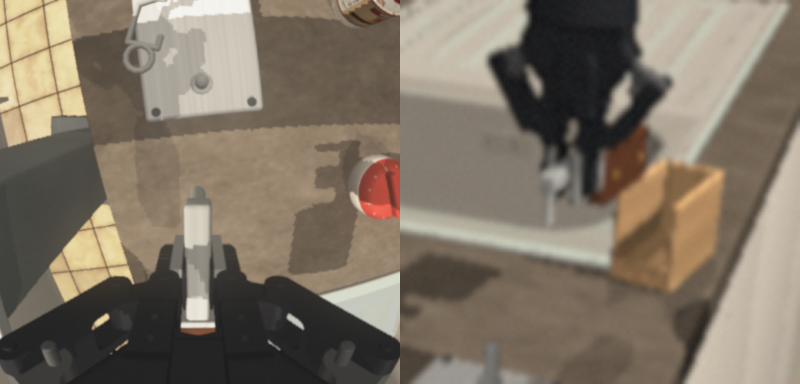

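The puller is held level, clear of the tray. The post is visible at wrist pixel (260,80), the eye at (200,52) and the timer to the right. I'll set the puller down here.

```bash
python3 -m jog '[0,0,-0.15,0,0,0,-1,0,0,-0.3,0,0,0,-1,0,0,-0.4,0,0,0,-1,0,0,-0.47,0,0,0,-1,0,0,-0.49,0,0,0,-1,0,0,-0.5,0,0,0,-1,0,0,-0.503,0,0,0,-1,0,0,-0.503,0,0,0,-1]'
python3 - <<'E'
from h import *
import pickle
st,p,d=pickle.load(open("w4.pkl","rb"))
b=cv2.resize(p[0:130,170:340],None,fx=4.5,fy=4.5,interpolation=cv2.INTER_CUBIC); cv2.imwrite("pics/c4.png",b[:,:,::-1])
E
```

```text
clock: 6.4
tcp_pos: [0.4243, 0.1658, -0.0197]
orientation: [0.001, 0.682, 0.732, 0.001]
wrist_force: [0.6, -0.7, -2.3]
finger_gap: 0.0105
grip_force: 87.9
```

View pics/c4.png

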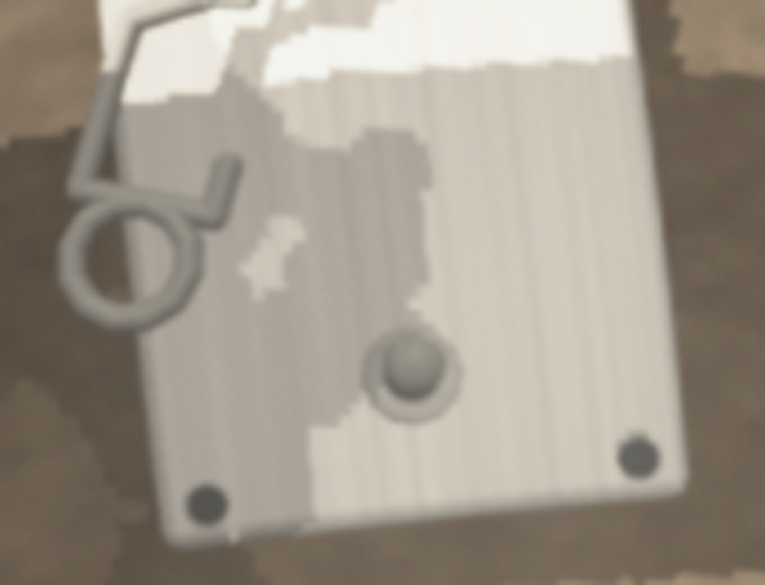

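The crop shows the eye at wrist pixel (198.7,57.8), the post top at (261.4,80), and the base corners at (207,121) and (322,109).

```bash
python3 -m jog '[0,0,-0.004,0,0,0,-1,0,0,-0.008,0,0,0,-1,0,0,-0.008,0,0,0,-1]'
python3 - <<'E'
from h import *
import pickle
st,p,d=pickle.load(open("w4.pkl","rb"))
f=lambda x,y,z:onz("wrist",(x+.5)/4.5-.5+170,(y+.5)/4.5-.5,z,st)[:2]
eye=f(131,262,.03); post=f(413,362,.0445); c1=f(168,545,.010); c2=f(685,490,.010)
h1,h2=f(207,505,.012),f(638,457,.012); left=f(125,160,.012)
lip=f(232,155,.03); cb=f(75,187,.03)
print("eye",eye,"post",post,"c1",c1,"c2",c2,"holes",h1,h2,"lip",lip,cb)
e=c2-c1; e/=np.linalg.norm(e); # cutter +y dir? 
# cutter x=pull dir (toward -y world); cutter y = z cross x
for e in (e,(h2-h1)/np.linalg.norm(h2-h1)):
    X=np.array([e[1],-e[0]]); piv=post-.14*X; v=eye-piv
    print("cutx",X,np.degrees(np.arctan2(X[1],X[0])),"piv",piv,"len",np.linalg.norm(v),"ang",np.degrees(np.arctan2(X[0]*v[1]-X[1]*v[0],X@v)))
E
```

```text
clock: 6.65
tcp_pos: [0.4246, 0.1663, -0.021]
orientation: [0.001, 0.681, 0.732, 0.001]
wrist_force: [-0.4, 0.2, 4.8]
finger_gap: 0.0106
grip_force: 88.9
eye [0.37049242 0.27832485] post [0.41942989 0.2621201 ] c1 [0.37672867 0.22787191] c2 [0.472162   0.24587996] holes [0.38394604 0.23582508] [0.46228188 0.25101683] lip [0.38635202 0.2978714 ] [0.35957526 0.29174227]
cutx [ 0.18542535 -0.98265835] -79.31406760165522 piv [0.39347034 0.39969226] len 0.12352341690818937 ang -21.406582818541743
cutx [ 0.19038405 -0.98170969] -79.0248020851817 piv [0.39277612 0.39955945] len 0.12326553609281606 ang -21.39027925176832
```

The measured spring length of 0.1235 m matches the stated 0.123 m, and the swing is 21.4°. I'll release the puller and regrasp it by the handle.

```bash
python3 -m jog '[0,0,0,0,0,0,0.2,0,0,0,0,0,0,0.2,0,0,0,0,0,0,0.2,0,0,0.15,0,0,0,0.2,0,0,0.3,0,0,0,0.2,0.013,-0.17,0.3,0,0,0,0.2,0.026,-0.35,0.3,0,0,0,0.2,0.026,-0.35,0.3,0,0,0,0.2,0.026,-0.35,0.3,0,0,0,0.2]'
python3 - <<'E'
from h import *
st,p,d=snap("w5"); print(st["tcp_pos"],st["orientation"],st["finger_gap"])
g=p.astype(int).mean(2)
P=[]
for v in range(60,250,6):
    us=np.where((g[v,235:285]>150))[0]+235
    if 3<len(us)<30:
        X=onz("wrist",us.mean(),v,.044,st);P.append(X[:2]); print(v,us.min(),us.max(),X[:2].round(4),d[v,int(us.mean())].round(3))
E
```

```text
clock: 7.4
tcp_pos: [0.4287, 0.0946, 0.0379]
orientation: [0.0, 0.683, 0.731, 0.0]
wrist_force: [0.4, 1.4, 0.2]
finger_gap: 0.0514
grip_force: 0.0
[0.42867021 0.09460797 0.03789911] [2.39637094e-05 6.82709527e-01 7.30689877e-01 7.29377180e-05] 0.05135371614946668
60 248 267 [0.422  0.1962] 0.159
66 248 267 [0.4222 0.1926] 0.159
72 248 267 [0.4225 0.1891] 0.16
78 248 266 [0.4224 0.1856] 0.163
84 248 266 [0.4227 0.1821] 0.162
90 248 266 [0.4229 0.1786] 0.164
96 248 266 [0.4231 0.1751] 0.165
102 248 267 [0.4237 0.1716] 0.166
108 248 267 [0.4239 0.1682] 0.166
114 248 266 [0.4238 0.1647] 0.168
120 248 266 [0.4241 0.1612] 0.168
126 248 266 [0.4243 0.1577] 0.171
132 249 266 [0.4248 0.1542] 0.171
138 249 266 [0.4251 0.1507] 0.172
144 249 266 [0.4253 0.1471] 0.172
150 249 266 [0.4256 0.1436] 0.174
156 249 276 [0.4283 0.1401] 0.175
```

View pics/w5.png

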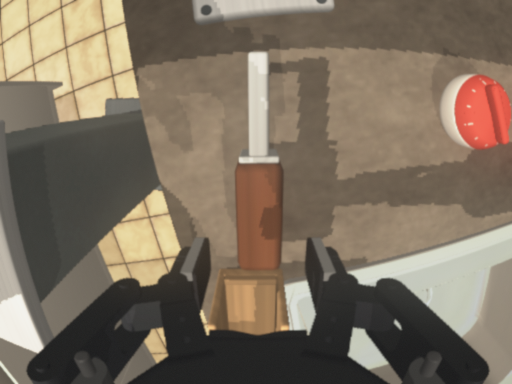

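The puller stands upright on the worktop and the fingers straddle the handle's line, with the handle between rows 162 and 268. I'll lower, grip, and lift the tip to prong height.

```bash
python3 -m jog '[0.003,0.008,-0.12,0,0,0,0.2,0.003,0.008,-0.24,0,0,0,0.2,0.003,0.008,-0.33,0,0,0,0.2,0.003,0.008,-0.345,0,0,0,0.2,0.003,0.008,-0.345,0,0,0,-1,0.003,0.008,-0.345,0,0,0,-1,0.003,0.008,-0.345,0,0,0,-1,0.003,0.008,-0.345,0,0,0,-1,0.003,0.008,-0.345,0,0,0,-1]' 110
```

```text
clock: 8.2
tcp_pos: [0.4299, 0.0977, -0.0304]
orientation: [0.001, 0.681, 0.732, 0.001]
wrist_force: [0.1, 0.7, -2.6]
finger_gap: 0.0287
grip_force: 108.3
```

```bash
python3 -m jog '[0,0,0.06,0,0,0,-1,0,0,0.16,0,0,0,-1,0,0,0.25,0,0,0,-1,-0.05,0.08,0.3,0,0,0,-1,-0.1,0.17,0.3,0,0,0,-1,-0.16,0.27,0.3,0,0,0,-1,-0.22,0.36,0.3,0,0,0,-1,-0.258,0.42,0.3,0,0,0,-1,-0.258,0.42,0.3,0,0,0,-1,-0.258,0.42,0.3,0,0,0,-1]'
python3 - <<'E'
from h import *
st,p,d=snap("w6"); print(st["tcp_pos"],st["orientation"],st["wrist_force"],st["finger_gap"])
b=cv2.resize(p[20:170,180:340],None,fx=5,fy=4,interpolation=cv2.INTER_CUBIC)
b=cv2.resize(p[20:140,190:340],None,fx=5,fy=5,interpolation=cv2.INTER_CUBIC); cv2.imwrite("pics/c6.png",b[:,:,::-1])
tz=st["tcp_pos"][2]
q=st["tcp_pos"]+np.array([-.0077,.0963,0]); 
for z in (tz+.0304,tz+.0304+.004): print(proj("wrist",[q[0],q[1],z+.000],st))
print("eye",proj("wrist",[.3705,.2783,.03],st))
E
```

```text
clock: 9.03
tcp_pos: [0.3776, 0.1819, 0.0293]
orientation: [0.0, 0.681, 0.733, 0.0]
wrist_force: [0.7, 0.1, -0.5]
finger_gap: 0.0288
grip_force: 108.6
[0.37757793 0.1819098  0.02925401] [4.38614537e-04 6.80692204e-01 7.32569329e-01 3.29397170e-04] [ 0.65701199  0.05449846 -0.46590364] 0.028796689947444113
(np.float64(255.8585807071507), np.float64(63.35705768850261))
(np.float64(255.8251868611407), np.float64(62.29564217275748))
eye (np.float64(257.1302050124363), np.float64(69.68598732072572))
```

View pics/c6.png

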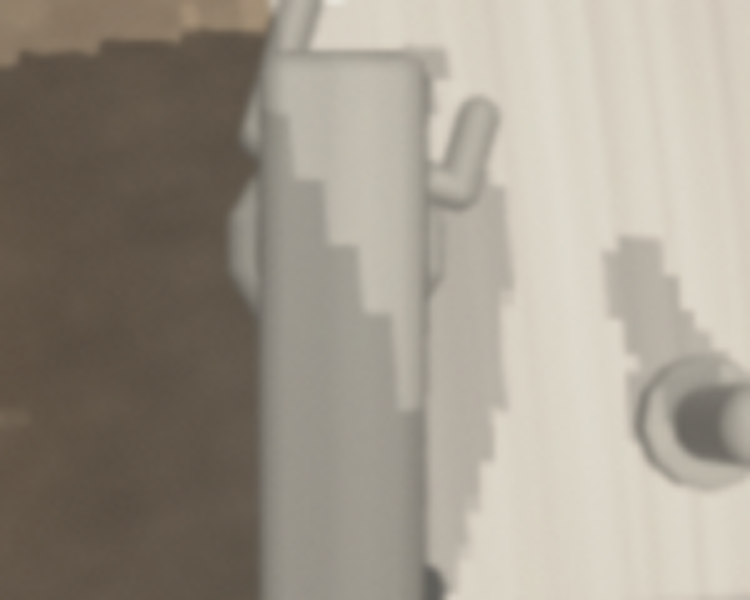

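The shaft hides the prong. The eye's outline, 230–442 in the crop, centres on wrist pixel (257,70), as predicted. The shaft end is at crop (345,52), so I'll compute the prong's position from it.

```bash
python3 - <<'E'
from h import *
import pickle
st,p,d=pickle.load(open("w6.pkl","rb")); z=.044+st["tcp_pos"][2]+.0304
f=lambda x,y:onz("wrist",(x+.5)/5-.5+190,(y+.5)/5-.5+20,z,st)[:2]
a=f(346,54); b=f(343,500); ax=(a-b)/np.linalg.norm(a-b); pr=a-.006*ax
print("end",a,"ax",np.degrees(np.arctan2(ax[1],ax[0])),"prong",pr,"off",pr-st["tcp_pos"][:2], "d", np.array([.3705,.2783])-pr, "depth z", [d[v,258] for v in (35,60)])
E
python3 - <<'E'
import sys; sys.path.insert(0,'.')
from h import *
import pickle
st,p,d=pickle.load(open("w6.pkl","rb"))
T=np.array(eyes.calibration("wrist")["tool_from_camera"]); q=st["orientation"]; R=Ro.from_quat([q[1],q[2],q[3],q[0]]).as_matrix()
for v in (33,40,60,90,120):
    o,dr=ray("wrist",259,v,st); print(v,(o+dr*d[v,259]/(dr@(R@T[:3,2]))).round(4))
E
```

```text
end [0.37060288 0.28451483] ax 93.83702424322925 prong [0.37100439 0.27852828] off [-0.00657354  0.09661849] d [-0.00050439 -0.00022828] depth z [np.float32(0.09333709), np.float32(0.09538246)]
33 [0.3707 0.2837 0.103 ]
40 [0.3709 0.2811 0.103 ]
60 [0.3715 0.2738 0.1033]
90 [0.3722 0.2632 0.1027]
120 [0.373  0.2525 0.1029]
```

```bash
python3 -m jog '[-0.002,0,-0.05,0,0,0,-1,-0.002,0,-0.1,0,0,0,-1,-0.002,0,-0.13,0,0,0,-1,-0.002,0,-0.16,0,0,0,-1,-0.002,0,-0.19,0,0,0,-1,-0.002,0,-0.19,0,0,0,-1]'
python3 - <<'E'
from h import *
st,p,d=snap("w7"); print(st["tcp_pos"],st["wrist_force"],st["finger_gap"])
e,_=eyes.read_camera("side")
u,v=map(int,proj("side",[.385,.27,.04]))
o=np.zeros((500,800,3),np.uint8); o[:,:400]=cv2.resize(p[0:125,205:305],(400,500),interpolation=cv2.INTER_CUBIC); o[:400,400:]=cv2.resize(e[v-25:v+25,u-25:u+25],(400,400),interpolation=cv2.INTER_CUBIC)
cv2.imwrite("pics/s7.png",o[:,:,::-1])
E
```

```text
clock: 9.58
tcp_pos: [0.3766, 0.181, -0.0102]
orientation: [-0.0, 0.682, 0.732, -0.001]
wrist_force: [0.5, -0.5, -2.1]
finger_gap: 0.0288
grip_force: 108.6
[ 0.37664955  0.18102364 -0.01015876] [ 0.49102228 -0.51804833 -2.07861853] 0.02879839891577029
```

Ten pictures have been viewed, so from here I go by numbers. I'll compute the prong path.

```bash
cat > path.py <<'E'
from h import *
off=np.array([-.0066,.0966]); piv=np.array([.3930,.3996]); th=np.radians(-79.15)
X=np.array([np.cos(th),np.sin(th)]); Y=np.array([-X[1],X[0]])
def tcp(s,deg,slack=.004):
    a=np.radians(deg); return piv+(.123+s+slack)*(np.cos(a)*X-np.sin(a)*Y)-off
def where():
    v=env.get_state()["tcp_pos"][:2]+off-piv; return "rho-.127=%.4f deg=%.2f"%(np.linalg.norm(v)-.127,np.degrees(np.arctan2(-v@Y,v@X)))
E
python3 - <<'E'
from path import *
c=env.get_state()["tcp_pos"][:2]; print(c,where())
for s in(0,.02,.04,.0525): print(s,((tcp(s,21.4)-c)/.2).round(3))
c=tcp(.0525,21.4)
for g in range(20,-2,-2): print(g,((tcp(.0525,g)-c)/.2).round(3))
E
```

```text
[0.3771187  0.18135099] rho-.127=-0.0033 deg=21.32
0 [-0.004 -0.016]
0.02 [-0.022 -0.114]
0.04 [-0.04  -0.213]
0.0525 [-0.052 -0.274]
20 [ 0.022 -0.004]
18 [ 0.053 -0.008]
16 [ 0.084 -0.012]
14 [ 0.115 -0.014]
12 [ 0.146 -0.015]
10 [ 0.178 -0.015]
8 [ 0.209 -0.014]
6 [ 0.24  -0.012]
4 [ 0.271 -0.009]
2 [ 0.302 -0.004]
0 [0.333 0.001]
```

```bash
python3 -m jog '[-0.004,-0.02,0,0,0,0,-1,-0.013,-0.065,0,0,0,0,-1,-0.022,-0.114,0,0,0,0,-1,-0.03,-0.165,0,0,0,0,-1,-0.04,-0.213,0,0,0,0,-1,-0.046,-0.245,0,0,0,0,-1,-0.052,-0.274,0,0,0,0,-1,-0.052,-0.274,0,0,0,0,-1,-0.052,-0.274,0,0,0,0,-1,-0.052,-0.274,0,0,0,0,-1]' 120
python3 - <<'E'
from path import *
s=env.get_state();print(where(),s["wrist_force"],s["tcp_pos"],s["finger_gap"])
st,p,d=snap("w8"); p2,_=eyes.read_camera("side"); np.savez("side8.npz",p=p2)
s=env.get_state();print(where(),s["wrist_force"])
E
```

```text
clock: 10.52
tcp_pos: [0.3684, 0.129, -0.0082]
orientation: [-0.001, 0.681, 0.732, 0.004]
wrist_force: [2.6, 12.8, -1.0]
finger_gap: 0.0289
grip_force: 118.5
rho-.127=0.0497 deg=21.01 [ 2.57992066 12.82397854 -1.04369879] [ 0.36841115  0.12902582 -0.0082375 ] 0.028914303732282525
rho-.127=0.0496 deg=20.96 [ 2.15428576 12.72686308 -1.92939897]
```

```bash
python3 -m jog '[-0.002,-0.014,0,0,0,0,-1,0.022,-0.017,0,0,0,0,-1,0.053,-0.021,0,0,0,0,-1,0.084,-0.025,0,0,0,0,-1,0.115,-0.027,0,0,0,0,-1,0.146,-0.028,0,0,0,0,-1,0.178,-0.028,0,0,0,0,-1,0.209,-0.027,0,0,0,0,-1,0.24,-0.025,0,0,0,0,-1,0.24,-0.025,0,0,0,0,-1]'
python3 - <<'E'
from path import *
s=env.get_state();print(where(),s["wrist_force"],s["tcp_pos"])
c=s["tcp_pos"][:2]
for g in (4,2,1,0,-1): print(g,((tcp(.0525,g)-c)/.2).round(3))
E
```

```text
clock: 11.45
tcp_pos: [0.416, 0.1246, -0.0084]
orientation: [-0.002, 0.681, 0.733, 0.004]
wrist_force: [-0.5, 13.2, -1.1]
finger_gap: 0.0288
grip_force: 118.7
rho-.127=0.0522 deg=5.58 [-0.45258696 13.20543814 -1.05440724] [ 0.41604515  0.12456356 -0.00840115]
4 [0.025 0.001]
2 [0.056 0.005]
1 [0.071 0.008]
0 [0.087 0.011]
-1 [0.102 0.014]
```

```bash
python3 -m jog '[0.02,0.002,0,0,0,0,-1,0.04,0.004,0,0,0,0,-1,0.06,0.008,0,0,0,0,-1,0.08,0.011,0,0,0,0,-1,0.093,0.013,0,0,0,0,-1,0.093,0.013,0,0,0,0,-1]'
python3 - <<'E'
from path import *
s=env.get_state();print(where(),s["wrist_force"],s["tcp_pos"])
st,p,d=snap("w9")
# eye/hook/post as seen: print the crop as numbers is no use; project predicted points
post=piv+.14*X; print("post px",proj("wrist",[*post,.0445],st))
g=p.astype(int).mean(2); print(g[0:60:3,225:300:3].astype(int))
E
```

```text
clock: 11.95
tcp_pos: [0.4329, 0.1272, -0.0087]
orientation: [-0.003, 0.681, 0.733, 0.003]
wrist_force: [-3.2, 12.4, -0.5]
finger_gap: 0.0289
grip_force: 118.8
rho-.127=0.0519 deg=0.14 [-3.16140671 12.42539541 -0.48183355] [ 0.43285649  0.12720757 -0.00874398]
post px (np.float64(248.79233544305427), np.float64(-26.984715544805397))
[[165 147 174 157 143 153 158 103  99 101 109 174 183 145 169 206 208 208
  209 210 207 206 208 206 205]
 [167 142 175 173 121 146 162 182 172 173 183 184 180 106 173 195 163 170
  201 210 208 206 208 206 204]
 [153 130 174 177 142  97 138 170 180 183 181 168 132 153 178 143 163 174
  166 210 209 207 208 208 203]
 [146 129 174 177 172 163 103  95 121 129 118 116 152 176 178 139 160 176
  160 210 209 207 208 208 203]
 [144 127 173 177 173 175 178 173 164 156 181 178 176 176 179 152 156 177
  160 207 210 208 207 209 204]
 [147 126 174 177 174 173 178 180 176 175 181 178 176 176 177 163 152 177
  163 206 210 208 207 209 205]
 [147 129 168 176 174 173 178 180 177 175 180 179 177 176 176 179 148 176
  165 203 210 209 208 210 205]
 [149 132 166 176 176 173 178 
[... 635 characters left out ...]
81 179 179 183 187 186 183 176 157 164
  160 166 166 165 160 157 155]
 [161 133 147 140 114 135 138 177 181 180 179 184 187 187 183 178 157 169
  155 134 130 128 127 124 121]
 [132 134 148 137 110 111 135 178 181 180 180 184 187 187 183 176 158 170
  164 108 101 104 104 105 106]
 [106 136 148 134 100  96 131 171 175 180 180 185 187 186 183 178 157 168
  160 103 101 103 105 104 105]
 [ 92 128 149 144 111  98 130 150 155 180 180 185 188 187 183 178 158 171
  154  98 100 102 102 103 105]
 [ 87 113 140 149 131  94 130 150 154 180 180 184 188 187 184 178 157 168
  144  99 101 101 101 103 105]
 [ 87  96 132 150 141 106 131 149 152 178 180 185 187 187 184 179 158 163
  131 102 103 102 103 104 106]]
```

The numbers show the lip at column 274 and the long arm at column 228, with the post's collar near column 253 between them. The hook is round the post, so I'll ease back.

```bash
python3 -m jog '[-0.004,0.02,0,0,0,0,-1,-0.008,0.04,0,0,0,0,-1,-0.011,0.06,0,0,0,0,-1,-0.015,0.08,0,0,0,0,-1,-0.019,0.1,0,0,0,0,-1,-0.019,0.1,0,0,0,0,-1,-0.019,0.1,0,0,0,0,-1]'
python3 - <<'E'
from path import *
s=env.get_state();print(where(),s["wrist_force"],s["tcp_pos"])
E
```

```text
clock: 12.58
tcp_pos: [0.4293, 0.1438, -0.009]
orientation: [0.0, 0.681, 0.732, -0.0]
wrist_force: [-0.7, 0.2, -0.4]
finger_gap: 0.0288
grip_force: 118.9
rho-.127=0.0349 deg=0.29 [-0.7332525   0.16104135 -0.37475752] [ 0.42928155  0.1438491  -0.00904762]
```

Pull force is near zero at a stretch of 0.035, so the post now carries the hook. I'll centre the prong in the eye and lift it out.

```bash
python3 -m jog '[-0.002,0.01,0,0,0,0,-1,-0.004,0.018,0,0,0,0,-1,-0.004,0.018,0,0,0,0,-1,-0.004,0.018,0.02,0,0,0,-1,-0.004,0.018,0.04,0,0,0,-1,-0.004,0.018,0.06,0,0,0,-1]'
python3 -m jog '[0,0,0.04,0,0,0,-1,0,0,0.1,0,0,0,-1,0,0,0.2,0,0,0,-1,0,0,0.3,0,0,0,-1,0,0,0.3,0,0,0,-1]'
python3 - <<'E'
from path import *
st,p,d=snap("w10")
seat=piv+.140*X; eye=piv+.158*X
print("pred eye px",proj("wrist",[*eye,.03],st),"post",proj("wrist",[*seat,.044],st),"shaft tip",proj("wrist",[*(st["tcp_pos"][:2]+off),st["tcp_pos"][2]+.0744],st),st["wrist_force"],st["tcp_pos"])
e,_=eyes.read_camera("scene"); np.savez("scene10.npz",p=e)
E
```

```text
clock: 13.08
tcp_pos: [0.4289, 0.1479, 0.0033]
orientation: [0.0, 0.681, 0.732, 0.0]
wrist_force: [0.5, 0.5, -1.6]
finger_gap: 0.0287
grip_force: 118.9
clock: 13.5
tcp_pos: [0.4317, 0.1485, 0.067]
orientation: [0.002, 0.681, 0.732, 0.003]
wrist_force: [1.2, -0.1, -1.0]
finger_gap: 0.0283
grip_force: 118.9
pred eye px (np.float64(253.9049923112871), np.float64(75.77502061772502)) post (np.float64(250.61655548022787), np.float64(48.16320898419929)) shaft tip (np.float64(259.37605814720973), np.float64(46.625429569289935)) [ 1.15002702 -0.09597104 -1.02229971] [0.43171226 0.14846378 0.06698182]
```

```bash
python3 -m jog '[0,-0.05,0.05,0,0,0,-1,-0.05,-0.12,0.1,0,0,-0.03,-1,-0.1,-0.2,0.1,0,0,-0.06,-1,-0.16,-0.22,0.1,0,0,-0.095,-1,-0.16,-0.22,0.1,0,0,-0.13,-1,-0.16,-0.22,0.1,0,0,-0.165,-1,-0.16,-0.22,0.1,0,0,-0.2,-1,-0.16,-0.22,0.1,0,0,-0.235,-1,-0.16,-0.22,0.1,0,0,-0.27,-1,-0.16,-0.22,0.1,0,0,-0.3,-1,-0.16,-0.22,0.1,0,0,-0.33,-1,-0.16,-0.22,0.1,0,0,-0.33,-1]'
python3 - <<'E'
from h import *
s=env.get_state();print(s["wrist_force"],s["joint_pos"],s["finger_gap"])
E
```

```text
clock: 14.6
tcp_pos: [0.3958, 0.1034, 0.0823]
orientation: [-0.0, 0.955, 0.297, -0.001]
wrist_force: [-0.1, 1.1, -1.7]
finger_gap: 0.0289
grip_force: 118.7
[-0.06291238  1.13183638 -1.71666123] [ 5.89230142e-02  6.81143413e-02 -5.45289718e-01  9.59278894e-01
 -2.95361199e-04  2.59749258e+00] 0.02887020776709281
```

```bash
python3 -m jog '[0,0,-0.15,0,0,0,-1,0,0,-0.3,0,0,0,-1,0,0,-0.42,0,0,0,-1,0,0,-0.5,0,0,0,-1,0,0,-0.53,0,0,0,-1,0,0,-0.55,0,0,0,-1,0,0,-0.555,0,0,0,-1,0,0,-0.555,0,0,0,-1]'
```

```text
clock: 15.27
tcp_pos: [0.3974, 0.1039, -0.0276]
orientation: [0.0, 0.954, 0.299, 0.0]
wrist_force: [0.8, 0.0, -1.4]
finger_gap: 0.0288
grip_force: 118.8
```

```bash
python3 -m jog '[0,0,-0.005,0,0,0,-1,0,0,-0.01,0,0,0,-1,0,0,-0.014,0,0,0,-1,0,0,-0.014,0,0,0,-1]'
```

```text
clock: 15.6
tcp_pos: [0.3971, 0.104, -0.0307]
orientation: [0.0, 0.954, 0.298, 0.0]
wrist_force: [-1.2, 0.1, -1.5]
finger_gap: 0.029
grip_force: 118.8
```

```bash
python3 -m jog '[0,0,-0.003,0,0,0,-1,0,0,-0.006,0,0,0,-1,0,0,-0.006,0,0,0,-1]'
```

```text
clock: 15.85
tcp_pos: [0.3971, 0.104, -0.0308]
orientation: [0.0, 0.954, 0.298, 0.0]
wrist_force: [-4.8, -0.7, 16.1]
finger_gap: 0.0287
grip_force: 121.2
```

```bash
python3 -m jog '[0,0,0.003,0,0,0,0.2,0,0,0.003,0,0,0,0.2,0,0,0.003,0,0,0,0.2,0,0,0.003,0,0,0,0.2,0,0,0.15,0,0,0,0.2,0,0,0.35,0,0,0,0.2,0,0,0.55,0,0,0,0.2,0,0,0.75,0,0,0,0.2,0,0,0.9,0,0,0,0.2,0,0,0.9,0,0,0,0.2]'
python3 - <<'E'
from h import *
import pickle
st,p,d=snap("w11"); print(st["wrist_force"])
T=np.array(eyes.calibration("wrist")["tool_from_camera"]); q=st["orientation"]; R=Ro.from_quat([q[1],q[2],q[3],q[0]]).as_matrix(); a=R@T[:3,2]
hsv=cv2.cvtColor(p,cv2.COLOR_RGB2HSV)
def pt(u,v): o,dr=ray("wrist",u,v,st); return o+dr*d[v,u]/(dr@a)
ys,xs=np.where((d>0)&(d<.6)); 
W=np.array([pt(u,v) for u,v in zip(xs[::3],ys[::3])]); 
m=(W[:,0]>.33)&(W[:,0]<.55)&(W[:,1]>.05)&(W[:,1]<.2)&(W[:,2]>.03)&(W[:,2]<.08)
Q=W[m]; print(len(Q)); print("z pct",np.percentile(Q[:,2],[5,50,95])); (c,s,ang)=cv2.minAreaRect(Q[:,:2].astype(np.float32)); print(c,s,ang)
for nm,mm in(("handle",Q[:,2]>.0),): print(Q[mm].mean(0))
E
```

```text
clock: 16.68
tcp_pos: [0.4009, 0.1043, 0.154]
orientation: [0.001, 0.954, 0.298, 0.005]
wrist_force: [1.2, 0.5, -0.1]
finger_gap: 0.0512
grip_force: 0.0
[ 1.22574923  0.46136234 -0.06293092]Traceback (most recent call last):
  File "<stdin>", line 8, in <module>
  File "<stdin>", line 6, in pt
  File "h.py", line 5, in ray
    c=eyes.calibration(n)
ValueError: time passes only in moves, steps and waits
```

```bash
python3 -m jog '[0.01,0.03,0.1,0,0,0.035,0.2,0.02,0.06,0.1,0,0,0.07,0.2,0.03,0.1,0.1,0,0,0.105,0.2,0.05,0.14,0.1,0,0,0.14,0.2,0.07,0.18,0.1,0,0,0.175,0.2,0.09,0.22,0.1,0,0,0.21,0.2,0.1,0.26,0.1,0,0,0.245,0.2,0.1,0.3,0.1,0,0,0.28,0.2,0.1,0.3,0.1,0,0,0.31,0.2,0.1,0.3,0.1,0,0,0.33,0.2,0.1,0.3,0.1,0,0,0.33,0.2]'
cat > cloud.py <<'E'
from h import *
import pickle
C=eyes.calibration("wrist")
def cloud(f):
    st,p,d=pickle.load(open(f+".pkl","rb")); T=np.array(C["tool_from_camera"]); q=st["orientation"]; R=Ro.from_quat([q[1],q[2],q[3],q[0]]).as_matrix()
    v,u=np.mgrid[:384,:512]; x=(u-C["cx"])/C["fx"]; y=(v-C["cy"])/C["fy"]; r=np.hypot(x,y)+1e-9; t=np.tan(r)
    q=np.stack([x/r*t*d,y/r*t*d,d],-1)@T[:3,:3].T+T[:3,3]
    W=q@R.T+st["tcp_pos"]; W[(d<=0)|(r>1.4)]=9; return W,p
E
python3 - <<'E'
from cloud import *
from path import piv,X,Y
W,p=cloud("w11"); m=(W[...,0]>.33)&(W[...,0]<.55)&(W[...,1]>.05)&(W[...,1]<.2)&(W[...,2]>.025)&(W[...,2]<.07)
n,l,s,c=cv2.connectedComponentsWithStats(m.astype(np.uint8))
for i in range(1,n):
    if s[i,4]>60:
        Q=W[l==i]; r=cv2.minAreaRect(Q[:,:2].astype(np.float32)); print("puller?",s[i,4],np.round(r[0],3),np.round(r[1],3),round(r[2],1),"z",np.percentile(Q[:,2],[5,50,95]).round(4))
st,_,_=snap("w12"); print(st["tcp_pos"]); W,p=cloud("w12")
V=W[...,:2]-piv; a,b=V@X,V@Y
m=(W[...,2]>.024)&(W[...,2]<.06)&(a>.10)&(a<.185)&(abs(b)<.03)
import sys
G=np.full((18,44),'.')
for A,B,Z in zip(a[m],b[m],W[...,2][m]):
    i,j=int((B+.027)/.003),int((A-.10)/.002)
    if 0<=i<18 and 0<=j<44: G[i,j]='P' if Z>.037 else ('o' if G[i,j]!='P' else 'P')
print("rows b=-27..27mm, cols a=100..188mm"); print("\n".join("".join(r) for r in G))
E
```

```text
clock: 17.65
tcp_pos: [0.4158, 0.1639, 0.1662]
orientation: [-0.001, 0.681, 0.733, -0.001]
wrist_force: [-0.3, -0.0, 0.0]
finger_gap: 0.0509
grip_force: 0.0
puller? 2973 [0.425 0.123] [0.14 0.03] 34.4 z [0.0411 0.0442 0.046 ]
[0.41576659 0.16394132 0.16623529]
rows b=-27..27mm, cols a=100..188mm
............................................
............................................
............................................
........oooooooooooooooo....................
.....oooooooooooooooooooooooooooo...........
.o..ooooo.ooo.oooo.ooooooooooooooo..........
ooo.ooo...............ooooo...ooooo.........
ooPooo............PPPPooo.......ooo.........
oPoooo...........PPPPPPoo.......ooo.........
PPooo............PPPPPPooo.....oooo.........
ooooo.............PPPPooooooooooooo.........
o.oo.............oooooooooooooooo...........
.................ooooooooo.oooo.............
...................ooo......................
............................................
............................................
............................................
............................................
```

The depth map shows the post inside the seated hook, with the arm on the -y side and the lip on the +y side. The puller stands upright, about 7 cm clear of the cutter.

```bash
python3 -c "
from workcell import env; print(env.hand_in())"
```

```text
the job is handed in; nothing more can be done
None
```

The job is handed in at about 18 s: the last depth check showed the spring's hook seated on the post and the puller standing upright about 7 cm clear of the cutter, but no verdict came back.

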